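Pack the last chasing punch and lift the caddy

ROBOT

A 6-joint arm with a two-finger parallel gripper is mounted at the origin on the work surface. World frame = base frame: x ahead of the robot, y to its left, z up, the work surface at z = 0. Lengths are in mm, angles in rad, forces in N, time in s.
With the tool pointing down it reaches from about 350 to 950 mm from the base axis. Payload 17.4 kg.
Tool frame: the origin (TCP) lies on the centre line of the jaws, within the pads' length; the fingertips stand 17 mm ahead of it and the grasp point (between the pads) lies 2 mm behind it (nose_length is the distance from the TCP to the fingertips, in mm); z points along the fingers, y is the direction in which the jaws open and shut (so a half turn about z gives the same grasp; the last joint's range is limited). The gripper opens to 93 mm and grips with 3 to 60 N. Pads are 15 mm wide; open, the fingers measure 128 mm over their backs; the gripper's body (75 mm by 188 mm) begins 65 mm behind the grasp point.
Start: joints at [-1.197, 0.116, 1.442, -0, 1.584, -0.038], TCP at [270.167, -618.581, 235.646] pointing down, gripper open.
Joint ranges: [-2.83, 2.83], [-0.83, 2.19], [0.07, 2.5], [-1.14, 4.28], [0.01, 3], [-2.97, 2.97]. Speed limits (rad/s): [1.89, 1.89, 2.22, 3.14, 3.14, 3.14].

INTERFACE

Orientations are given as a unit quaternion [w, x, y, z].
In Python, from bench import state, get_image, hand_in, find_in, regions_of, landmark_of, nose_length gives the robot as it stands.
- The arm moves only by the shell command python3 -m pendant 'ROWS' [OPENING] [FORCE]. ROWS is JSON, a list of rows, each an object with "offset": the shift along the tool's x, y, z in units of 40 mm (1.0 is 40 mm), a list of three; "turn": the turn about the tool's z in units of 8 degrees (1.0 is 8 degrees). In form: [{"offset": [x, y, z], "turn": turn}, ...]. A call has 1 to 12 rows; each row shifts and turns the commanded pose from where the row before left it, along the tool's axes as they then stand; what a row does not reach is not made up. A row lasts 1/8 s, in which the tool goes at most 62.5 mm and 10.7 degrees, less where a joint would pass 70% of its speed; a pose out of reach is approached as far as the arm can. A call is refused whole if a number of a shift passes 1 or a number of a turn 1, either way. A call with a gripper value outside its range is refused whole. OPENING is the gripper's target within -1 to 1 (shut at 1, half-way at 0, fully open at -1), set as the call begins (- or left out, the last holds). The fingers move at their own pace and stop on an object; FORCE is the grip in N (left out, the last holds). Time passes only in rows, so rows that do not move let the fingers close. It gives the time, the measured TCP pose, the force and the opening at its end, in the units of the state.
- state(): the state, without advancing time (a new reading comes with each control period).
- get_image(name): name is "side" or "top" or "wrist"; returns a dict with "pixels" (384x512x3 uint8, red, green, blue), "vertical_fov" (degrees; the focal length in pixels is half the picture's height over the tangent of half this angle, whatever the lens; pixels are square), "cx", "cy" (the principal point, pixels), "extrinsics" (4x4, takes a point from camera to world coordinates). Camera axes: x right, y up, looking along -z (the intrinsics and any distortion apply to the point x, -y, -z); pixel columns grow to the right and rows downward; lengths in mm; the calibration is good to about 2 mm. A picture is of the moment at which its call begins. There is no depth.
- hand_in(): hands the job in, once; it reports no verdict.
Trained networks look in a picture, given as the dict that the camera call returned (one of the last four; its "shot" number tells which), for a name from the list of things; names that differ only in an ending like _2 or _b are one class to them, and where a whole thing is asked for, a point or a joint stands for the part that bears it (a point fixed in the world has none). Each returns a list of dicts, best first, with "score" (0 to 1); they miss things now and then, are a little off and sometimes report something else, mostly with a low value. They report only what shows in the picture. A call takes as long as a camera call. They do not tell look-alikes from the thing itself.
- find_in(picture, name): "xyz" ([x, y, z] in mm, in the coordinates of the camera as it stood for that picture, good to about 4 mm: the middle of the surface that is visible of it).
- regions_of(picture, name): "pixels" (384x512 bool, what is visible of it).
- landmark_of(picture, name): "xyz" ([x, y, z] in mm, in the coordinates of the camera as it stood for that picture, good to about 4 mm: a listed point, or the origin of a listed thing).
The state is a dict: "t": time; "joint_pos": joint angles; "qvel": joint speeds; "joint_efforts": joint torques, N m; "ee_pos": TCP position; "eef_rot": TCP orientation; "wrist_force": force on the tool from outside, world axes, zero at the start; "moment": the same for the moment, N m; "gripper_width": finger opening in mm.
Only numpy, scipy, OpenCV 4.12 (cv2) and the standard library are available. Lean on these libraries where they do the work, as an engineer would, in place of code of your own. Each camera call takes 0.05 s, during which the arm holds its last target. There are 200 camera calls.

TASK

Pack up the metal-chaser's bench: take the punch that leans in the copper tumbler and stand it, struck end down as it is now, fully home in the empty hole of the wooden punch caddy, and let go of it. Then take the caddy by the middle of its handle, lift it clear of the table by about a hand's breadth (some 80 mm) and finish while holding it there, level and steady, with all four punches still standing in it. Leave the tumbler standing and the bowl, hammer and knife where they are, and never tip the caddy.

Things in the scene. Friction and masses are not known exactly. Their poses are not given: they have to be found in the camera images.
- punch_mid (a point): The punch to pack: a round steel bar, 12 mm thick, 150 mm long, 0.13 kg, its last 18 mm at the top tapering to a blunt point. This is its centre, 75 mm from either end; z runs along the bar from the flat struck end (low) to the tapered end (up). It leans about 32 degrees in the tumbler, top end out over the rim roughly towards the robot, the last 60 mm clear of the rim.
- punch_foot (a point): The centre of the flat struck (lower) end face of the same punch; same axes as its centre point.
- tin: Copper tumbler standing on the table, loose, 0.3 kg: a straight round cup, 62 mm outside diameter, 72 mm high, wall 3 mm, floor 3 mm thick. Origin at the centre of its underside, z up.
- caddy: Loose wooden punch caddy, any yaw, 0.75 to 0.97 kg full. Base 164 (x) by 200 (y) by 10 mm; drilled strips 42 mm wide, 52 mm high, centred at x = -60 and +60; gabled end boards 10 mm thick at y = +-105, 164 mm wide to 62 mm up, narrowing to 44 mm at the top, 190 mm high. Four holes at x = +-60, y = +-62 mm; that at x = -60, y = -62 is empty. Origin: centre of underside, z up, y along the handle.
- handle: The caddy's handle: a level round wooden dowel, 18 mm in diameter, 200 mm long between the end boards, fixed. Origin at its middle, 175 mm above the caddy's underside and directly over the caddy's centre; y runs along the dowel. Nothing lies under it down to the base board; the punches stand at least 50 mm to the side of its axis and end below it.
- pocket (a point): Centre of the floor of the empty hole, 12 mm above the caddy's underside and 40 mm below the hole's mouth; same axes as the caddy. All four holes are round, vertical, 18 mm in diameter with a 2 mm bevelled mouth, 40 mm deep.
- stored_a_mid (a point): Centre (half-way up) of a stored steel punch, 11 mm in diameter, 130 mm long, rounded button end up, standing loosely in the hole at x = +60, y = +62 mm of the caddy; z along it, up.
- stored_b_mid (a point): Centre of a stored steel punch, 11 mm in diameter, 125 mm long, flat blade end up, standing loosely in the hole at x = +60, y = -62 mm of the caddy; z along it, up.
- stored_c_mid (a point): Centre of a stored steel punch, 11 mm in diameter, 135 mm long, tapered end up, standing loosely in the hole at x = -60, y = +62 mm of the caddy; z along it, up.
- bowl: Bystander: dark iron pitch bowl on a rubber ring, 144 mm across, 78 mm high, with a copper rosette on top. Origin at the centre of its underside.
- hammer: Bystander: chasing hammer lying flat beyond the caddy to the robot's right, 265 mm long along its x, head (about 55 mm along its y) at x = +105 mm, wooden bulb at x = -145 mm, 30 mm high. Origin on the table at about the middle of its handle.
- knife: Bystander: knife in a dark wooden sheath, lying flat, 272 mm long along its x from -122 (handle) to +150 mm (sheath), 32 mm wide, 19 mm high. Origin on its underside near the brass collar.
There are look-alikes about, which are no part of the job. Of the things that look like the tin, take the one that is farthest to the robot's right at the start.

How it is judged:
By the outcome, as a careful person would: the job done as asked, in the order asked, and still so for the second after the job is handed in, while the arm keeps its last pose, push and grip.
It also fails if it takes over 67 s, if anything falls off the work surface, if the arm or the gripper's body presses on something with over 40 N, if the wrist force passes 120 N, or if a joint passes its speed limit or range.

## Working session

There is one attempt and no reset: what is moved stays moved. The work goes in short steps, Python scripts to look and compute and a shell command to move; the robot and the scene stay as the last step left them, time stands still between calls to the robot, and variables do not carry over. Pictures are saved under pics/ and viewed, on a budget of 10 in all, crops included, one or two more only if the job needs it, and the job is handed in when it is done.

```bash
ls; mkdir -p pics
cat > h.py <<'E'
import numpy as np, cv2
from bench import *
from scipy.spatial.transform import Rotation as R
def w(p,x): return (np.array(p['extrinsics'])@np.r_[x,1])[:3]
def save(p,n): cv2.imwrite('pics/'+n,p['pixels'][:,:,::-1])
def marks(p,names,k=3):
    for n in names:
        for d in landmark_of(p,n)[:k]: print('  ',n,round(d['score'],2),w(p,d['xyz']).round(1))
def px(p,X):
    c=np.linalg.inv(np.array(p['extrinsics']))@np.r_[X,1]
    f=192/np.tan(np.radians(p['vertical_fov']/2)); return p['cx']+f*c[0]/-c[2],p['cy']-f*c[1]/-c[2]
E
python3 - <<'E'
from h import *
s=state();print({k:np.round(v,3) for k,v in s.items()}, nose_length)
N=['punch_mid','punch_foot','tin','caddy','handle','pocket','stored_a_mid','stored_b_mid','stored_c_mid','bowl','hammer','knife']
ps=[]
for c in ['side','top']:
    p=get_image(c);ps.append(p['pixels']);print(c,p['vertical_fov'],p['cx'],p['cy'],[k for k in p],np.round(p['extrinsics'],2).tolist());save(p,c+'0.png')
    marks(p,N)
E
```

```text
pics
{'t': np.float64(0.0), 'joint_pos': array([-1.197,  0.116,  1.442,  0.   ,  1.584, -0.038]), 'qvel': array([ 0.001,  0.001, -0.001, -0.   , -0.001,  0.   ]), 'joint_efforts': array([ 0.0000e+00, -7.2125e+01, -6.2261e+01,  7.8000e-02,  2.4000e-02,
       -0.0000e+00]), 'ee_pos': array([ 270.096, -618.398,  234.923]), 'eef_rot': array([-0.001,  0.979,  0.204, -0.   ]), 'wrist_force': array([ 0.161, -0.915,  0.011]), 'moment': array([-0.037, -0.033, -0.013]), 'gripper_width': np.float64(93.157)} 17.0
side 52.1419489257916 249.57324585858808 187.5913063488038 ['pixels', 'vertical_fov', 'cx', 'cy', 'extrinsics', 'shot'] [[0.98, 0.13, -0.11, 507.14], [-0.17, 0.69, -0.7, -661.32], [-0.02, 0.71, 0.7, 813.58], [0.0, 0.0, 0.0, 1.0]]
   punch_mid 0.64 [466.8 324.4  71.3]
   tin 0.81 [490.7 424.1  -1.8]
   tin 0.78 [484.4 316.9  -2.6]
   tin 0.6 [579.6 399.7  -3.2]
   caddy 0.7 [555.2  -7.9  -0.8]
   handle 0.7 [551.7 -11.3 174.5]
   handle 0.56 [551.3  -8.1  -2.2]
   pocket 0.71 [498.1  54.8  13.9]
   stored_a_mid 0.43 [601.  -74.5  74.2]
   stored_b_mid 0.42 [478.1 -63.1  77.5]
   stored_
[... 280 characters left out ...]
82.27], [-1.0, 0.02, -0.02, 28.72], [-0.01, 0.19, 0.98, 1191.53], [0.0, 0.0, 0.0, 1.0]]
   punch_mid 0.52 [469.4 328.1  68.9]
   punch_foot 0.71 [510.  305.5   5.8]
   tin 0.82 [578.3 391.8   0.8]
   tin 0.65 [490.2 425.1   2.7]
   tin 0.59 [489.  316.9   0.8]
   caddy 0.68 [554.  -14.4   2.9]
   handle 0.65 [ 511.7 -313.9    0.8]
   handle 0.61 [554.7 -10.9 173.6]
   pocket 0.86 [498.7  54.8  10.5]
   stored_a_mid 0.37 [607.  -79.3  74.3]
   stored_b_mid 0.45 [480.3 -59.8  75.6]
   stored_c_mid 0.58 [627.3  39.8  78.6]
   bowl 0.58 [ 509.4 -313.     1.3]
   bowl 0.2 [499.3  55.   11.7]
   hammer 0.91 [ 741.  -352.3   -6.9]
   hammer 0.57 [498.2  55.7   9.9]
   knife 0.58 [719.  348.9  -1.4]
```

Run:
```python
import cv2,numpy as np
a=cv2.imread('pics/side0.png');b=cv2.imread('pics/top0.png')
cv2.imwrite('pics/both0.png',cv2.resize(np.vstack([a,b]),None,fx=.78,fy=.78))
```

```text
(no output)
```

View pics/both0.png

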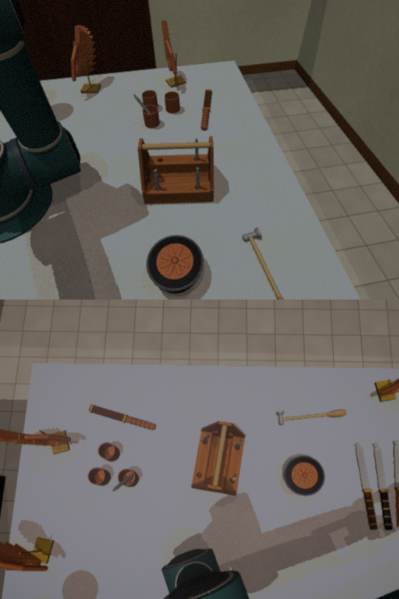

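The punch is in the tin nearest the caddy, at about (487,317). The caddy's +y points along the world's +x, yaw about -97°. The look-alike tins are at (490,425) and (579,396). I'll move to a hover near the punch.

```bash
A='{"offset":[0.66,-1,0],"turn":0}'; python3 -m pendant '[{"offset":[0.66,-1,0],"turn":0},{"offset":[0.66,-1,0],"turn":0},{"offset":[0.66,-1,0],"turn":0},{"offset":[0.66,-1,0],"turn":0},{"offset":[0.66,-1,0],"turn":0},{"offset":[0.66,-1,0],"turn":0},{"offset":[0.66,-1,0],"turn":0},{"offset":[0.66,-1,0],"turn":0},{"offset":[0.66,-1,0],"turn":0},{"offset":[0.66,-1,0],"turn":0},{"offset":[0.66,-1,0],"turn":0},{"offset":[0.66,-1,0],"turn":0}]'
```

```text
t: 2.8
ee_pos: [368.3, -50.4, 236.0]
eef_rot: [0.0, 0.979, 0.204, 0.0]
wrist_force: [0.6, 0.7, 0.2]
gripper_width: 93.1
```

```bash
python3 -m pendant '[{"offset":[0.66,-1,0],"turn":0},{"offset":[0.66,-1,0],"turn":0.8},{"offset":[0.66,-1,0],"turn":0.9},{"offset":[0.5,-1,0],"turn":1},{"offset":[0.3,-1,0],"turn":1},{"offset":[0.1,-1,0],"turn":1},{"offset":[0,-1,0],"turn":1},{"offset":[0,0,0],"turn":0.6},{"offset":[0,0,0],"turn":0},{"offset":[0,0,0],"turn":0}]'
python3 - <<'E'
from h import *
p=get_image('wrist');save(p,'wrist1.png');marks(p,['punch_mid','punch_foot','tin'])
q=get_image('side');marks(q,['punch_mid','punch_foot','tin'])
r=get_image('top');marks(r,['punch_mid','punch_foot','tin'])
E
```

```text
t: 4.05
ee_pos: [439.3, 249.7, 235.8]
eef_rot: [-0.0, 0.973, -0.231, 0.0]
wrist_force: [1.3, 1.3, -0.0]
gripper_width: 92.9
   punch_mid 0.95 [468.2 326.8  69.4]
   punch_foot 0.56 [501.6 302.5   3.3]
   tin 0.97 [491.3 423.3  -2.8]
   tin 0.88 [581.3 393.1  -2. ]
   tin 0.7 [484.7 312.2  -2.2]
   punch_mid 0.69 [468.3 322.6  72.6]
   punch_foot 0.59 [551.4  -9.3 176.2]
   tin 0.8 [581.9 400.   -0.9]
   tin 0.69 [484.1 318.2  -3.4]
   punch_mid 0.2 [ 511.6 -314.8    1.2]
   tin 0.77 [580.1 392.1   0. ]
   tin 0.68 [499.5  55.8  12.9]
   tin 0.31 [553.1 -11.2   3.1]
```

View pics/wrist1.png

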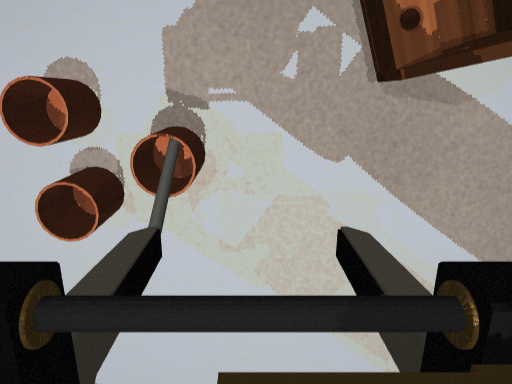

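Wrist view: the punch runs from (175,145) inside the nearest tumbler to (155,225), where the left finger hides it. I'll move over it for a full view.

```bash
python3 -m pendant '[{"offset":[-0.2,-0.7,0.2],"turn":0},{"offset":[-0.2,-0.7,0.3],"turn":0},{"offset":[-0.26,-0.64,0.3],"turn":0},{"offset":[0,0,0],"turn":0},{"offset":[0,0,0],"turn":0}]'
cat >> h.py <<'E'
def axis(p,c0=None):
    # bar's silhouette centre line and its ends, in pixels
    r=regions_of(p,'punch_mid')
    for d in r[:3]: print('reg',round(d['score'],2),d['pixels'].sum(),np.argwhere(d['pixels']).mean(0).round(0))
    return r
E
python3 - <<'E'
from h import *
p=get_image('wrist');marks(p,['punch_mid','punch_foot','tin'])
r=axis(p)
im=p['pixels'].copy(); im[r[0]['pixels']]=[0,255,0]
cv2.imwrite('pics/w2.png',im[:,:,::-1])
mid=np.array([468.5,325.5,70]);ft=np.array([507,305.5,6]);print(px(p,mid),px(p,ft),px(p,2*mid-ft))
np.save('m.npy',r[0]['pixels']);print(p['vertical_fov'],p['cx'],p['cy'],np.round(p['extrinsics'],3).tolist())
E
```

```text
t: 5.28
ee_pos: [452.6, 334.5, 203.9]
eef_rot: [0.0, 0.973, -0.232, 0.0]
wrist_force: [-0.4, 1.0, -0.2]
gripper_width: 92.7
   punch_mid 0.86 [468.5 324.   68.3]
   punch_foot 0.65 [506.9 305.2   4.1]
   tin 0.9 [4.901e+02 4.274e+02 2.000e-01]
   tin 0.84 [580.9 394.4   0.9]
   tin 0.83 [ 4.866e+02  3.128e+02 -4.000e-01]
reg 0.64 1791 [175. 250.]
(np.float64(247.86553428855632), np.float64(164.69239129532394)) (np.float64(248.4341811196607), np.float64(108.78895863827218)) (np.float64(247.0592791938276), np.float64(243.9549931901398))
58.802126472164055 248.50654000719834 190.25673929722072 [[-0.452, 0.859, 0.243, 519.622], [-0.892, -0.434, -0.123, 298.981], [-0.0, -0.272, 0.962, 353.054], [0.0, 0.0, 0.0, 1.0]]
```

View pics/w2.png

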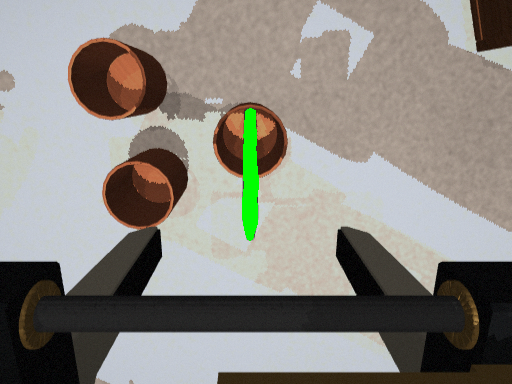

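The mask is upright in the image at column 250 (rows 108–240), against a predicted 248. So the jaws are square to the lean. I'll descend and close lightly.

```bash
python3 -m pendant '[{"offset":[0,0,0.6],"turn":0},{"offset":[0,0,0.7],"turn":0},{"offset":[0.02,0,0.7],"turn":0},{"offset":[0,0,0.5],"turn":0},{"offset":[0,0,0],"turn":0},{"offset":[0,0,0],"turn":0}]' - 5; python3 -m pendant '[{"offset":[0,0,0],"turn":0},{"offset":[0,0,0],"turn":0},{"offset":[0,0,0],"turn":0},{"offset":[0,0,0],"turn":0},{"offset":[0,0,0],"turn":0},{"offset":[0,0,0],"turn":0},{"offset":[0,0,0],"turn":0},{"offset":[0,0,0],"turn":0}]' 1 5
```

```text
t: 6.28
ee_pos: [453.7, 334.6, 104.8]
eef_rot: [-0.0, 0.973, -0.232, 0.0]
wrist_force: [-0.6, -0.0, 0.3]
gripper_width: 93.1
t: 7.28
ee_pos: [453.3, 334.3, 103.6]
eef_rot: [-0.0, 0.973, -0.232, 0.0]
wrist_force: [-0.2, 0.1, 0.2]
gripper_width: 17.3
```

```bash
python3 -m pendant '[{"offset":[0,0,0],"turn":0},{"offset":[0,0,0],"turn":0},{"offset":[0,0,0],"turn":0}]' 1 5
python3 - <<'E'
from h import *
p=get_image('wrist');marks(p,['punch_mid','punch_foot','tin']);save(p,'w3.png')
E
```

```text
t: 7.65
ee_pos: [453.3, 334.4, 103.7]
eef_rot: [-0.0, 0.973, -0.232, 0.0]
wrist_force: [1.5, -0.0, 0.3]
gripper_width: 11.8
   punch_mid 0.88 [468.9 322.7  70.1]
   punch_foot 0.82 [507.3 304.3   3.5]
   tin 0.93 [583.  394.3  -3.3]
   tin 0.88 [479.4 315.2   0.7]
   tin 0.87 [490.2 424.7   4.1]
```

View pics/w3.png

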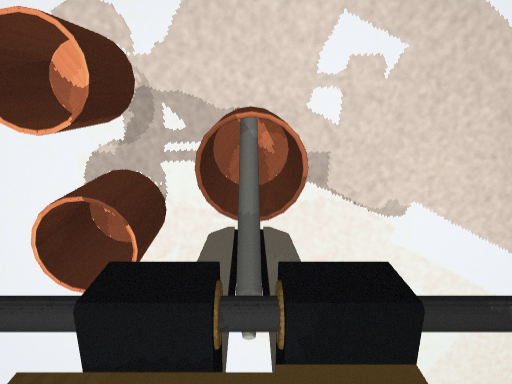

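The jaws hold the punch (11.8 mm). I'll pivot it upright about its foot, which the tumbler's far wall retains.

```bash
python3 -m pendant '[{"offset":[0.18,0,-0.1],"turn":0},{"offset":[0.18,0,-0.08],"turn":0},{"offset":[0.19,0,-0.07],"turn":0},{"offset":[0.19,0,-0.055],"turn":0},{"offset":[0,0,0],"turn":0},{"offset":[0.2,0,-0.04],"turn":0},{"offset":[0.2,0,-0.03],"turn":0},{"offset":[0.19,0,-0.01],"turn":0},{"offset":[0.19,0,0],"turn":0},{"offset":[0,0,0],"turn":0},{"offset":[0,0,0],"turn":0}]' 1 5
python3 - <<'E'
from h import *
print(state()['gripper_width'],state()['wrist_force'])
p=get_image('wrist');marks(p,['punch_mid','punch_foot','tin']);q=get_image('side');marks(q,['punch_mid','tin']);
t=get_image('top')
cv2.imwrite('pics/w4.png',cv2.resize(np.vstack([p['pixels'],cv2.resize(q['pixels'][60:210,130:330],(512,384))])[:,:,::-1],None,fx=.75,fy=.75))
E
```

```text
t: 9.22
ee_pos: [507.6, 306.9, 119.1]
eef_rot: [0.0, 0.973, -0.232, 0.0]
wrist_force: [1.0, -0.4, 0.9]
gripper_width: 12.0
12.003688204882716 [ 1.02626608 -0.41537699  0.92945805]
   punch_mid 0.75 [504.5 306.   82.6]
   tin 0.91 [480.9 313.4  -0.9]
   tin 0.78 [581.4 393.2   0.8]
   tin 0.67 [490.7 424.6  -2.6]
   punch_mid 0.44 [501.5 309.5  78.8]
   tin 0.92 [484.4 313.8  -3.8]
   tin 0.8 [ 5.777e+02  3.971e+02 -4.000e-01]
   tin 0.4 [552.5 -12.7 175.5]
```

View pics/w4.png

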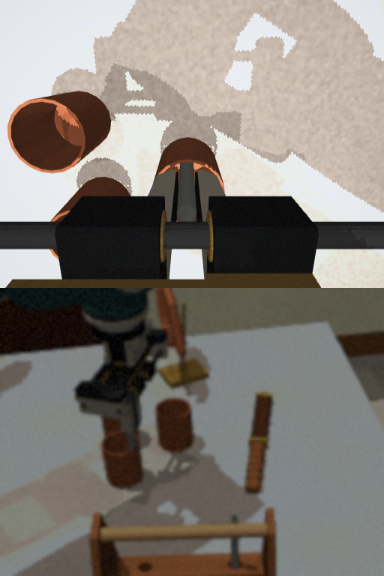

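It looks upright. I'll grip firmly and lift straight out.

```bash
python3 -m pendant '[{"offset":[0,0,0],"turn":0},{"offset":[0,0,0],"turn":0},{"offset":[0,0,-0.2],"turn":0},{"offset":[0,0,-0.5],"turn":0},{"offset":[0,0,-0.6],"turn":0},{"offset":[0,0,-0.6],"turn":0},{"offset":[0,0,-0.5],"turn":0},{"offset":[0,0,-0.2],"turn":0},{"offset":[0,0,0],"turn":0},{"offset":[0,0,0],"turn":0}]' 1 20
python3 - <<'E'
from h import *
p=get_image('wrist');marks(p,['punch_mid','punch_foot','tin']);r=regions_of(p,'punch_mid')
q=get_image('side');marks(q,['punch_mid','punch_foot','tin']);
for n,i in (('w',p),('s',q)):
    r=regions_of(i,'punch_mid')
    for d in r[:2]:
        a=np.argwhere(d['pixels']);print(n,round(d['score'],2),len(a),a.min(0),a.max(0),cv2.fitLine(a[:,::-1].astype(np.float32),2,0,.01,.01).ravel())
e=np.array(state()['ee_pos']);print(e)
for dz in(-115,-50,15): print(px(p,e+[0,0,dz]),px(q,e+[0,0,dz]))
cv2.imwrite('pics/w5.png',cv2.resize(np.vstack([p['pixels'],cv2.resize(q['pixels'][40:190,100:300],(512,384))])[:,:,::-1],None,fx=.75,fy=.75))
E
```

```text
t: 10.88
ee_pos: [507.3, 306.8, 222.1]
eef_rot: [0.0, 0.973, -0.232, -0.0]
wrist_force: [-0.2, -0.4, -1.8]
gripper_width: 11.7
   punch_mid 0.73 [503.5 309.3 182.8]
   punch_mid 0.33 [500.3  55.1  10.1]
   punch_foot 0.64 [506.9 301.8 104.8]
   tin 0.86 [490.3 426.   -1. ]
   tin 0.81 [ 5.814e+02  3.939e+02 -2.000e-01]
   tin 0.73 [486.1 314.4  -2.6]
   punch_mid 0.69 [502.3 308.  180.5]
   punch_foot 0.57 [496.7  58.4  16.8]
   punch_foot 0.49 [502.7 309.2 104.8]
   tin 0.79 [483.  313.   -3.5]
   tin 0.59 [ 5.816e+02  3.973e+02 -5.000e-01]
   tin 0.58 [4.882e+02 4.258e+02 2.000e-01]
w 0.83 2234 [189 236] [295 262] [2.6652345e-03 9.9999642e-01 2.4842972e+02 2.4813518e+02]
[507.55551366 306.94091176 223.0774495 ]
(np.float64(246.42175496456005), np.float64(191.6495096123486)) (np.float64(198.4617867422623), np.float64(131.40555323822716))
(np.float64(245.89313754509885), np.float64(220.6753645184074)) (np.float64(195.97712080616776), np.float64(113.10925668454591))
(np.float64(244.92009452396542), np.float64(274.1041856449605)) (np.float64(193.28284754746463), np.float64(93.26947789506005))
```

View pics/w5.png

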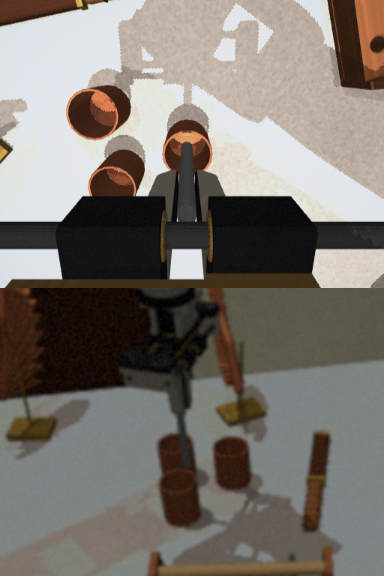

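The punch is out and close to upright, and the tumbler is still standing. I'll carry it over the pocket and square the jaws to the caddy.

```bash
python3 -m pendant '[{"offset":[0.2,0.5,0],"turn":0},{"offset":[0.44,0.95,0],"turn":0},{"offset":[0.44,0.95,0],"turn":0},{"offset":[0.44,0.95,0],"turn":0},{"offset":[0.44,0.95,0],"turn":0},{"offset":[0.44,0.95,0],"turn":0},{"offset":[0.22,0.5,0],"turn":0},{"offset":[0,0,0],"turn":-0.8},{"offset":[0,0,0],"turn":-0.9},{"offset":[0,0,0],"turn":-0.73},{"offset":[0,0,0],"turn":0},{"offset":[0,0,0],"turn":0}]' 1 20
cat >> h.py <<'E'
LOC={'caddy':(0,0,0),'handle':(0,0,175),'pocket':(-60,-62,12),'stored_a_mid':(60,62,77),'stored_b_mid':(60,-62,74.5),'stored_c_mid':(-60,62,79.5)}
def fit(pics):
    from scipy.optimize import least_squares
    P=[];L=[]
    for p in pics:
        for n,l in LOC.items():
            for d in landmark_of(p,n):
                x=w(p,d['xyz'])
                g=R.from_euler('z',-97.3,degrees=True).apply(l)+[552,-11,0]
                if np.linalg.norm(x-g)<25: P.append(x);L.append(l);break
    P=np.array(P);L=np.array(L)
    f=lambda v:(R.from_euler('z',v[3]).apply(L)+v[:3]-P).ravel()
    s=least_squares(f,[552,-11,0,-1.7],loss='soft_l1',f_scale=3)
    v=s.x;print('caddy',v[:3].round(1),np.degrees(v[3]).round(2),'n',len(P),'rms',np.sqrt((f(v)**2).mean()).round(1))
    print('pocket',(R.from_euler('z',v[3]).apply(LOC['pocket'])+v[:3]).round(1))
    return v
E
python3 - <<'E'
from h import *
p=get_image('wrist');q=get_image('side');t=get_image('top')
for i in(p,q,t): fit([i])
fit([p,q,t])
for i in(p,q,t): marks(i,['punch_mid','punch_foot','pocket'],2)
r=regions_of(p,'punch_mid')
for d in r[:2]:
    a=np.argwhere(d['pixels']);print(round(d['score'],2),len(a),a.min(0),a.max(0))
e=np.array(state()['ee_pos']);print(e,state()['eef_rot'])
for dz in(-115,-50,15): print(px(p,e+[0,0,dz]),px(q,e+[0,0,dz]))
save(p,'w6.png');np.savez('q6.npz',p=q['pixels'])
E
```

```text
t: 12.92
ee_pos: [497.2, 54.0, 223.1]
eef_rot: [0.0, 0.998, -0.066, 0.0]
wrist_force: [0.8, 0.4, -0.5]
gripper_width: 11.4
caddy [552.8 -10.7  -1. ] -99.61 n 6 rms 2.2
pocket [501.7  58.8  11. ]
caddy [551.   -9.8   1.8] -98.52 n 6 rms 1.8
pocket [498.5  58.7  13.8]
caddy [552.2 -11.1   1.9] -97.93 n 3 rms 1.2
pocket [499.1  56.9  13.9]
caddy [552.1 -10.5   0.7] -98.61 n 15 rms 2.2
pocket [499.8  58.1  12.7]
   punch_foot 0.93 [493.3  50.1 105.3]
   pocket 0.95 [501.1  56.1  12. ]
   punch_mid 0.51 [489.8  56.1 184.5]
   punch_foot 0.4 [492.7  51.3 105.4]
   pocket 0.6 [498.4  61.1  16.5]
   pocket 0.53 [ 4.855e+02  3.190e+02 -1.000e-01]
   punch_mid 0.7 [719.9 352.5   1.2]
   pocket 0.66 [500.3  56.1  14.2]
0.69 2179 [189 235] [295 260]
[497.32038626  54.41774868 223.01750518] [-3.73394817e-06  9.97935931e-01 -6.42173984e-02 -5.36988610e-05]
(np.float64(246.37856346680792), np.float64(190.90727451350833)) (np.float64(202.45258340420534), np.float64(190.56709624686584))
(np.float64(245.75452938016025), np.float64(219.48785990072832)) (np.float64(199.69437970178436), np.float64(171.6872946708194))
(np.float64(244.60896701740657), np.float64(271.95429342674305)) (np.float64(196.6577186305706), np.float64(150.90146278033998))
```

View pics/w6.png

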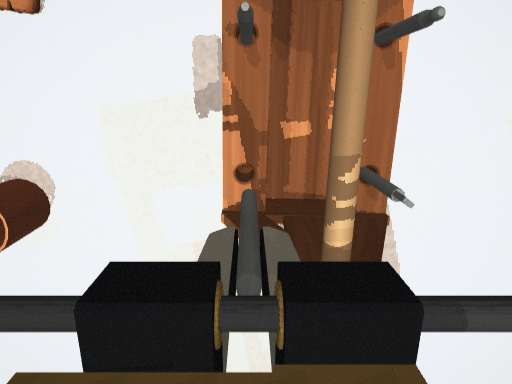

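The wrist view shows the empty hole at (245,173) and the foot of the punch at about (249,193). I'll measure both from the pixels.

```bash
cat >> h.py <<'E'
def ray(p,u,v,z):
    f=192/np.tan(np.radians(p['vertical_fov']/2));E=np.array(p['extrinsics'])
    d=E[:3,:3]@np.array([(u-p['cx'])/f,-(v-p['cy'])/f,-1]);o=E[:3,3];return o+d*(z-o[2])/d[2]
def sc(p,X): # px per mm
    c=np.linalg.inv(np.array(p['extrinsics']))@np.r_[X,1]
    return 192/np.tan(np.radians(p['vertical_fov']/2))/-c[2]
E
python3 - <<'E'
from h import *
p=get_image('wrist');q=get_image('side');e=np.array(state()['ee_pos'])
c=p['pixels'][155:300,215:280];q2=q['pixels'][130:225,150:250]
g=cv2.cvtColor(p['pixels'],cv2.COLOR_RGB2GRAY)
print(g[150:216:3,225:270:2])
for z in(52,): print('hole',ray(p,245,173,z).round(1))
print('foot far edge row 189, z107',ray(p,249,189,107).round(1),e.round(1),'scale foot',sc(p,e-[0,0,115]))
c=cv2.resize(c,None,fx=4,fy=4,interpolation=2);q2=cv2.resize(q2,(500,580),interpolation=2)
cv2.imwrite('pics/w7.png',np.hstack([c,q2])[:,:,::-1])
E
```

```text
[[148 144 143 145 159 155 151 144 145  74  71  74  72  76  75  75  82 109
  104  97 103  85  83]
 [146 145 140 142 162 156 150 146 142 139  73  76  77  73  75  80  84  85
  103  98 104  80  80]
 [147 145 139 144 159 152 150 145 140 139 143  76  78  73  78  81  84  87
  102 101 101  78  79]
 [148 139 143 142 158 156 149 148 140 140 145  75  75  76  77  78  83 108
  102  98 101  76  79]
 [150 142 140 143 158 155 150 148 140 132 135  69  76  76  77  79  85 107
  100 100 101  64  84]
 [146 141 144 142 152 153 126  99  71  61  58  63  59  57  74  80  93 109
  102 100 101  69  81]
 [149 141 145 139 148 101  62  65  63  69  74  71  72  72  55  81 100 103
  100  98 102  66  80]
 [148 144 142 139 133  86  40  49  73  72  71  74  71  48  37  64  85 104
  100  94 103  68  77]
 [147 144 139 141 121  85  39  45  38  46  42  47  44  45  41  65  85 104
   98  98  99  80  78]
 [149 142 142 137 140  98  42  41  48  48  47  44  44  45  59  72  88  78
  100  97  98  68  77]
 [147 143 141 137 143 134 100  68  48  43  45  45  48  68  69  80  85  82
   77  76  77  67  80]
 [149 144 141 139 145 152 154 125
[... 457 characters left out ...]
 141 140 138 140 152 153 145  96  70  72  71  73  73  70  63  71  73
   97  95  84  67  61]
 [163 142 138 138 142 150 149 130  64  65  72  74  72  72  69  65  71  66
   62  97  85  44  49]
 [162 164 138 126 125 136  76  72  60  65  71  74  77  72  68  63  71  70
   65  87  83  50  45]
 [149 147  71  71  72  63  67  63  62  68  70  72  70  68  71  64  68  67
   64  61  57  44  44]
 [ 69  65  67  67  68  65  60  60  63  68  68  73  71  73  69  64  63  68
   63  64  58  48  45]
 [ 56  45  43  43  42  41  45  44  63  67  72  70  69  68  62  67  49  42
   41  42  40  39  41]]
hole [499.7  56.2  52. ]
foot far edge row 189, z107 [498.5  52.5 107. ] [497.4  54.4 223.1] scale foot 1.2404376719047545
```

View pics/w7.png

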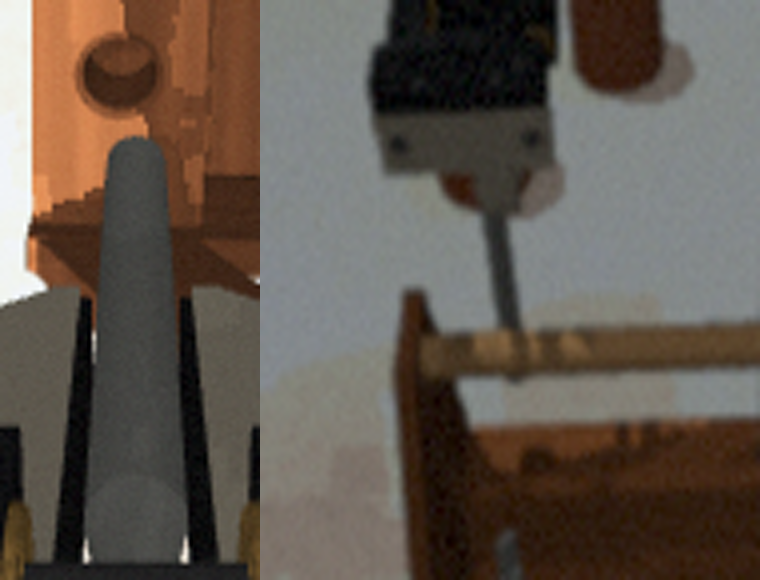

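```bash
python3 -m pendant '[{"offset":[0.16,-0.127,0],"turn":0},{"offset":[0,0,0.2],"turn":0},{"offset":[0,0,0.35],"turn":0},{"offset":[0,0,0.35],"turn":0},{"offset":[0,0,0.15],"turn":0},{"offset":[0,0,0],"turn":0},{"offset":[0,0,0],"turn":0},{"offset":[0,0,0],"turn":0}]' 1 20
python3 - <<'E'
from h import *
p=get_image('wrist');q=get_image('side');t=get_image('top');e=np.array(state()['ee_pos'])
print(e);
for i in(p,q,t): marks(i,['punch_foot','pocket'],2)
c=cv2.resize(p['pixels'][145:300,205:290],None,fx=3.7,fy=3.7,interpolation=2)
q2=cv2.resize(q['pixels'][140:235,155:235],(470,c.shape[0]),interpolation=2)
cv2.imwrite('pics/w8.png',np.hstack([c,q2])[:,:,::-1])
E
```

```text
t: 16.48
ee_pos: [504.5, 58.6, 181.5]
eef_rot: [-0.0, 0.998, -0.064, 0.0]
wrist_force: [-1.6, 0.1, -1.5]
gripper_width: 11.7
[504.42336608  58.62875501 181.28871665]
   punch_foot 0.63 [500.3  53.4  63.5]
   pocket 0.92 [497.8  53.5   9.5]
   pocket 0.71 [557.3 -11.2 171.7]
   punch_foot 0.47 [499.2  59.   62. ]
   punch_foot 0.29 [ 5.527e+02 -5.000e+00  3.000e-01]
   pocket 0.59 [495.9  56.4  13.8]
   pocket 0.88 [501.   54.5   9.9]
```

View pics/w8.png

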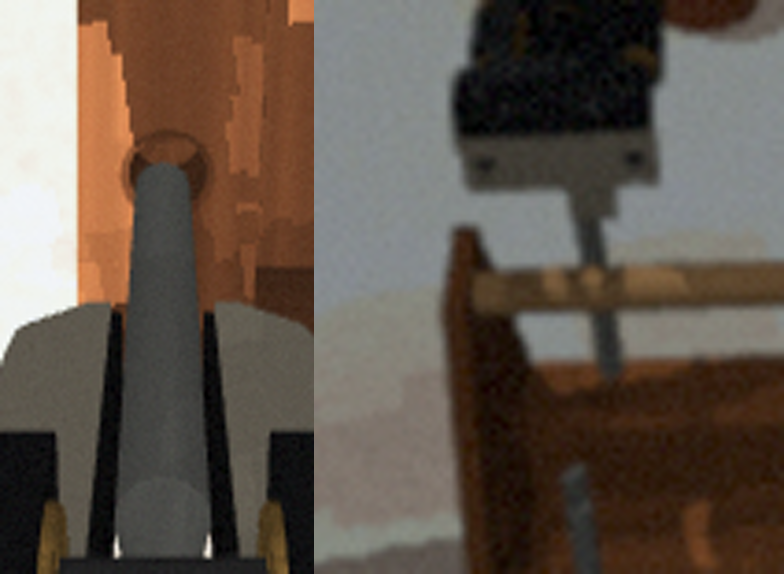

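The foot projects almost onto the hole's centre: the hole ring is at crop (166,168), and the foot will fall at about (163,172). I'll shift 0.7 mm and insert in stages.

```bash
python3 -m pendant '[{"offset":[0,0.018,0.1],"turn":0},{"offset":[0,0,0.15],"turn":0},{"offset":[0,0,0.15],"turn":0},{"offset":[0,0,0.15],"turn":0},{"offset":[0,0,0.1],"turn":0},{"offset":[0,0,0],"turn":0},{"offset":[0,0,0],"turn":0}]' 1 20
```

```text
t: 17.8
ee_pos: [504.3, 57.9, 155.3]
eef_rot: [-0.0, 0.998, -0.064, 0.0]
wrist_force: [0.0, -0.5, -1.0]
gripper_width: 11.2
```

```bash
python3 -m pendant '[{"offset":[0,0,0.12],"turn":0},{"offset":[0,0,0.15],"turn":0},{"offset":[0,0,0.15],"turn":0},{"offset":[0,0,0.1],"turn":0},{"offset":[0,0,0],"turn":0},{"offset":[0,0,0],"turn":0}]' 1 20
```

```text
t: 18.55
ee_pos: [504.3, 57.9, 134.4]
eef_rot: [-0.0, 0.998, -0.064, 0.0]
wrist_force: [0.0, 0.0, -1.4]
gripper_width: 11.5
```

```bash
python3 -m pendant '[{"offset":[0,0,0.08],"turn":0},{"offset":[0,0,0],"turn":0},{"offset":[0,0,0],"turn":0}]' 1 20;  python3 -m pendant '[{"offset":[0,0,0],"turn":0},{"offset":[0,0,0],"turn":0},{"offset":[0,0,0],"turn":0},{"offset":[0,0,0],"turn":0},{"offset":[0,0,0],"turn":0}]' 0.4 20
python3 - <<'E'
from h import *
p=get_image('wrist');q=get_image('side')
for i in(p,q): marks(i,['punch_mid','punch_foot','pocket'],2)
c=cv2.resize(p['pixels'],(512,384));q2=cv2.resize(q['pixels'][120:270,150:300],(384,384))
cv2.imwrite('pics/w9.png',cv2.resize(np.hstack([c,q2])[:,:,::-1],(796,342)))
E
```

```text
t: 18.92
ee_pos: [504.3, 57.9, 131.1]
eef_rot: [-0.0, 0.998, -0.064, 0.0]
wrist_force: [-0.2, -0.5, -1.2]
gripper_width: 11.6
t: 19.55
ee_pos: [504.3, 57.9, 131.1]
eef_rot: [0.0, 0.998, -0.064, 0.0]
wrist_force: [-0.7, 0.8, 0.5]
gripper_width: 28.2
   punch_mid 0.67 [497.9  56.8  90.6]
   punch_foot 0.68 [499.   55.3  11.4]
   pocket 0.81 [501.2  57.   13. ]
   punch_mid 0.55 [498.1  56.6  91.7]
   pocket 0.8 [497.2  57.6  13.7]
   pocket 0.55 [501.1  58.3  11.9]
```

View pics/w9.png

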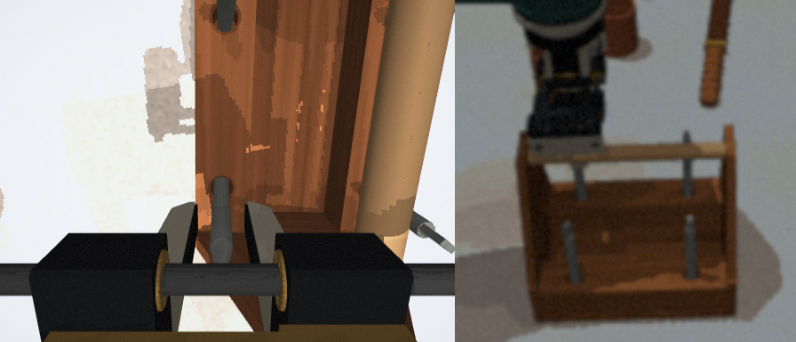

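The punch stands in the hole and is released. I'll rise and move over the middle of the handle.

Displacement is about (48,-69) mm: 56 mm along tool x, 62 mm along tool y.

```bash
python3 -m pendant '[{"offset":[0,0,-0.3],"turn":0},{"offset":[0,0,-0.6],"turn":0},{"offset":[0,0,-0.8],"turn":0},{"offset":[0,0,-0.8],"turn":0},{"offset":[0,0,-0.6],"turn":0},{"offset":[0.5,0.5,-0.2],"turn":0},{"offset":[0.5,0.55,0],"turn":0},{"offset":[0.4,0.5,0],"turn":0},{"offset":[0,0,0],"turn":0},{"offset":[0,0,0],"turn":0}]' 0.4 20
python3 - <<'E'
from h import *
p=get_image('wrist');q=get_image('side');t=get_image('top')
for i in(p,q,t): fit([i])
fit([p,q,t])
for i in(p,q,t): marks(i,['punch_mid','handle','stored_c_mid'],2)
e=np.array(state()['ee_pos']);print(e,state()['eef_rot'])
a=np.argwhere(regions_of(p,'handle')[0]['pixels']);print(a.min(0),a.max(0))
for rr in range(a[:,0].min(),a[:,0].max(),15):
    b=a[a[:,0]==rr][:,1];m=(b.min()+b.max())/2;print(rr,b.min(),b.max(),ray(p,m,rr,175).round(1))
c=cv2.resize(p['pixels'],(512,384));q2=cv2.resize(q['pixels'][120:270,150:300],(384,384))
cv2.imwrite('pics/w10.png',cv2.resize(np.hstack([c,q2])[:,:,::-1],(796,342)))
E
```

```text
t: 21.2
ee_pos: [551.6, -10.4, 263.5]
eef_rot: [-0.0, 0.998, -0.064, 0.0]
wrist_force: [0.1, -0.4, 0.4]
gripper_width: 27.6
caddy [ 5.544e+02 -1.020e+01 -2.000e-01] -98.38 n 5 rms 1.8
pocket [501.8  58.2  11.8]
caddy [549.4  -9.3   1.1] -97.85 n 6 rms 1.4
pocket [496.2  58.6  13.1]
caddy [ 5.537e+02 -1.320e+01  5.000e-01] -98.55 n 4 rms 1.1
pocket [501.3  55.3  12.5]
caddy [ 5.523e+02 -1.060e+01  5.000e-01] -97.83 n 15 rms 2.2
pocket [499.1  57.3  12.5]
   punch_mid 0.8 [500.5  57.   88. ]
   handle 0.62 [554.6  -8.8 176. ]
   punch_mid 0.74 [716.7 348.3  -2.3]
   punch_mid 0.54 [502.4  57.6  87.3]
   handle 0.9 [550.9  -8.5 176.5]
   stored_c_mid 0.62 [618.6  39.9  82.9]
   handle 0.69 [553.9 -13.7 174.7]
   handle 0.62 [556.6 -10.7   3.8]
[551.85437706 -10.75370245 263.04269648] [ 3.86563517e-06  9.97936255e-01 -6.42123863e-02 -4.56343595e-07]
[ 53 235] [295 265]
53 241 254 [651.7 -24.1 175. ]
68 237 264 [642.3 -24.9 175. ]
83 237 264 [633.  -23.7 175. ]
98 238 265 [623.3 -23.1 175. ]
113 236 263 [613.7 -20.5 175. ]
128 237 263 [603.6 -19.5 175. ]
143 237 263 [593.4 -18.2 175. ]
158 237 262 [582.9 -16.5 175. ]
173 235 261 [572.3 -14.1 175. ]
188 237 261 [561.2 -13.3 175. ]
203 237 260 [549.9 -11.5 175. ]
218 235 260 [538.4  -9.3 175. ]
233 236 260 [526.5  -8.1 175. ]
248 236 260 [514.3  -6.5 175. ]
263 236 259 [501.8  -4.5 175. ]
278 236 259 [489.   -2.8 175. ]
293 236 258 [475.8  -0.6 175. ]
```

View pics/w10.png

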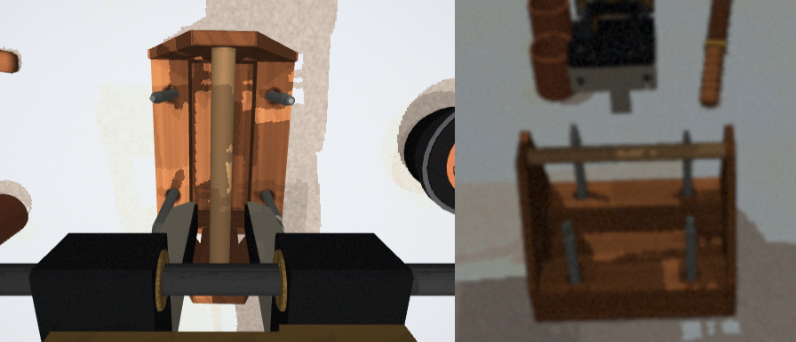

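All four punches stand, and the packed one's centre is at z ≈ 87.5, so it is fully home (87 expected). I'll descend onto the handle and grip it.

```bash
python3 -m pendant '[{"offset":[0,0,0],"turn":0.1},{"offset":[0,0,0.3],"turn":0},{"offset":[0,0,0.6],"turn":0},{"offset":[0,0,0.6],"turn":0},{"offset":[0,0,0.5],"turn":0},{"offset":[0,0,0.25],"turn":0},{"offset":[0,0,0],"turn":0},{"offset":[0,0,0],"turn":0}]' 0 20; python3 -m pendant '[{"offset":[0,0,0],"turn":0},{"offset":[0,0,0],"turn":0},{"offset":[0,0,0],"turn":0},{"offset":[0,0,0],"turn":0},{"offset":[0,0,0],"turn":0},{"offset":[0,0,0],"turn":0}]' 1 30;python3 -m pendant '[{"offset":[0,0,0],"turn":0},{"offset":[0,0,0],"turn":0},{"offset":[0,0,0],"turn":0}]' 1 58
```

```text
t: 24.65
ee_pos: [552.2, -10.8, 173.9]
eef_rot: [-0.0, 0.997, -0.071, 0.001]
wrist_force: [-0.9, -0.1, 0.7]
gripper_width: 46.4
t: 25.4
ee_pos: [551.9, -10.5, 173.2]
eef_rot: [-0.0, 0.997, -0.071, 0.0]
wrist_force: [1.2, 5.1, 1.3]
gripper_width: 17.2
t: 25.78
ee_pos: [551.9, -10.7, 173.2]
eef_rot: [-0.0, 0.997, -0.071, 0.0]
wrist_force: [-0.1, 3.9, 2.5]
gripper_width: 16.9
```

```bash
python3 -m pendant '[{"offset":[0,0,-0.05],"turn":0},{"offset":[0,0,-0.1],"turn":0},{"offset":[0,0,-0.2],"turn":0},{"offset":[0,0,-0.25],"turn":0},{"offset":[0,0,-0.3],"turn":0},{"offset":[0,0,-0.3],"turn":0},{"offset":[0,0,-0.3],"turn":0},{"offset":[0,0,-0.25],"turn":0},{"offset":[0,0,-0.15],"turn":0},{"offset":[0,0,-0.1],"turn":0},{"offset":[0,0,-0.05],"turn":0},{"offset":[0,0,0],"turn":0}]' 1 58;python3 -m pendant '[{"offset":[0,0,0],"turn":0},{"offset":[0,0,0],"turn":0},{"offset":[0,0,0],"turn":0},{"offset":[0,0,0],"turn":0},{"offset":[0,0,0],"turn":0},{"offset":[0,0,0],"turn":0}]' 1 58
python3 - <<'E'
from h import *
p=get_image('wrist');q=get_image('side');t=get_image('top')
for i in (q,t): marks(i,['caddy','handle','pocket','punch_mid','stored_a_mid','stored_b_mid','stored_c_mid','tin','bowl','hammer','knife'],2)
print(state()['moment'],state()['wrist_force'])
q2=cv2.resize(q['pixels'][60:300,100:340],(512,512))
cv2.imwrite('pics/w11.png',cv2.resize(np.hstack([cv2.copyMakeBorder(p['pixels'],64,64,0,0,0),q2])[:,:,::-1],(796,398)))
E
```

```text
t: 27.28
ee_pos: [551.8, -10.8, 254.9]
eef_rot: [-0.0, 0.997, -0.071, -0.0]
wrist_force: [-0.2, 0.4, -7.9]
gripper_width: 16.8
t: 28.02
ee_pos: [551.8, -10.8, 255.1]
eef_rot: [0.0, 0.997, -0.071, 0.0]
wrist_force: [-0.1, 0.7, -8.9]
gripper_width: 16.6
   caddy 0.74 [556.2  -9.3  82.4]
   handle 0.84 [550.5  -9.5 257.4]
   handle 0.44 [717.5 348.2  -0. ]
   pocket 0.58 [496.9  58.5  96.5]
   punch_mid 0.67 [497.4  58.6 171. ]
   punch_mid 0.57 [483.8 315.6  -1.5]
   stored_b_mid 0.66 [479.  -62.2 156.2]
   stored_c_mid 0.41 [620.2  35.5 164.8]
   stored_c_mid 0.17 [550.7  -8.7 255.4]
   tin 0.78 [488.9 426.3   4.8]
   tin 0.74 [4.851e+02 3.177e+02 3.000e-01]
   bowl 0.85 [ 505.3 -312.8    6.7]
   bowl 0.34 [499.2  58.  169.9]
   hammer 0.84 [ 738.6 -353.2   -5.1]
   knife 0.8 [717.1 348.2  -1.9]
   caddy 0.57 [556.8 -13.1  82.5]
   caddy 0.18 [487.3 317.3   0.6]
   handle 0.81 [550.6 -11.8 257.1]
   pocket 0.85 [501.   54.3  92.8]
   pocket 0.38 [ 509.3 -314.6    3.4]
   stored_b_mid 0.64 [ 509.1 -316.1    5. ]
   stored_b_mid 0.36 [482.3 -60.3 157.4]
   tin 0.94 [489.2 318.3   3.7]
   tin 0.73 [580.6 387.3   2.5]
   bowl 0.74 [ 511.9 -311.8    1.8]
   hammer 0.9 [ 740.5 -352.5   -6.4]
   knife 0.88 [716.4 353.4   1.3]
[-0.02465622  0.03911879 -0.00802973] [-0.07031824  0.79914631 -7.80460139]
```

View pics/w11.png

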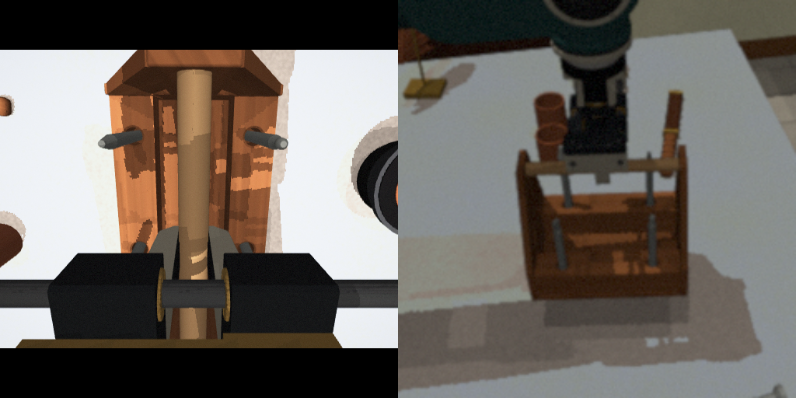

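The caddy is held about 82 mm up, level and steady, with four punches standing. Handing in.

```bash
python3 -c "
from bench import *
print(hand_in())"
```

```text
the job is handed in; nothing more can be done
None
```

I packed the punch in the caddy's empty hole and let go of it. I then lifted the caddy by the middle of its handle and handed in while holding it about 82 mm up, at about 28 s of the 67 s allowed.

To get the punch upright, I gripped it lightly across its lean and swung it up about its foot inside the tumbler. I then gripped it firmly, lifted it out and lowered it into the hole.

**Last checks**
- **Punch:** before the lift, the cameras put its centre at z ≈ 87.5 mm, against 87 mm when fully home. The punch is loose in its hole and leans slightly.
- **Caddy:** in the last pictures its underside was at about 82 mm, the handle at 257 mm, and the packed punch's hole floor at 93–96 mm. The picture and the near-zero wrist moment showed it level, and all four punches were visible. The wrist load was steady at about 8–9 N.
- **Bystanders:** the tumbler was still standing, within a few mm of where it began. The bowl, hammer and knife read the same as at the start, within the networks' error.

**Checks that disagreed or were incomplete**
- The networks put the caddy's x up to about 5 mm apart between views.
- In the final side and top pictures, `stored_a` was not reported, and the top view did not pick out the packed punch. I went by the picture for those.
- I viewed 11 pictures, one over the budget of 10.

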